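Turn the sealed sample case about the post and dock it at the reader

TASK

The square white sample case has to be read with its red-sealed side against the reader. Push it up against the rubber-sleeved post and keep pushing, so that it turns a quarter turn about the post until it lies flat along the aluminium rail, and press it there lightly (about 8 N); then slide it along the rail until the red seal meets the reader's face, keep it pressed home with about 12 N for a good second, and leave it square against both rail and reader. Push gently, never with more than 25 N, keep the case flat on the bench and disturb nothing else.

Things in the scene. Friction and masses are not known exactly. Their poses are not given: they have to be found in the camera images.
- dock: docking station fixed on the bench, on a thin dark mat. Its frame: origin on the bench surface (z = 0) at the level of the post, z up; +x is the direction in which the case is slid along the rail, from the post to the reader; the rail's guiding face is the vertical plane y = 0 and the case belongs on its -y side. Nothing of it moves
- post: fixed post in a grippy black rubber sleeve (friction about 1.6), orange cap, 20 mm diameter, 53 mm high; origin at its foot, at (0, 10) mm in the dock's frame, so it just touches the plane of the rail's face. The case starts on its -x side, reaching past it to +y by 10 to 35 mm, seal to dock -y; turning it counter-clockwise (from above) about the post brings it to the rail, seal to the reader
- rail: fixed aluminium guide rail, 165 mm long (from x = 25 to 190 mm in the dock's frame), 16 mm thick (y = 0 to 16 mm), 30 mm high; origin at the middle of the foot of its guiding face; rigid
- reader: fixed white reader block, 52 mm high, 130 mm wide (dock y = -120 to +10 mm), dock x = 190 to 300 mm; origin at the foot of its front, at (190, -55) mm in the dock. On its front an aluminium slide block (100 mm wide, 45 mm high, black window), whose face stops the case. It is clamped fast anywhere from 4 to 64 mm proud (face at x = 126 to 186 mm): not measured, to be felt
- case: white square closed plastic case, 110 x 110 mm, 45 mm high, 0.3 to 0.65 kg, too wide to grasp, loose on the bench (friction about 0.5 to 0.7 there, hidden, so that sliding it takes 1.5 to 4.5 N, which is lost from any push); origin at the middle of its underside, z up; its +x side bears the red seal. When docked, its axes are parallel to the dock's, its centre at y = -55 mm in the dock's frame and its seal on the reader's face
- case_seal (a point): middle of the red seal on the case's +x side face, half-way up (22.5 mm above the bench, 55 mm from the case's centre)
- dropper: amber dropper bottle, 30 mm diameter, 75 mm high, bystander; origin under its middle
- amber_a: brown glass bottle with black cap, 60 mm diameter, 125 mm high, bystander; origin under its middle
- amber_b: second brown glass bottle, the same size, bystander; origin under its middle
- dish: clear shallow dish, 90 mm diameter, 16 mm high, bystander; origin under its middle
- blue_case: small blue square case, 80 x 80 mm, 35 mm high, bystander; origin under its middle
- marker: black marker pen with red cap, 120 mm long, 12 mm thick, lying along its x axis, bystander; origin under its middle
- pot: small clear pot with red lid, 48 mm diameter, 45 mm high, bystander; origin under its middle
There are look-alikes about, which are no part of the job. Of the things that look like the case, take the one that is farthest to the robot's right at the start.

How it is judged:
By the outcome, as a careful person would: the job done as asked, in the order asked, and still so for the second after the job is handed in, with the robot touching nothing.
It also fails if it takes over 72 s, if anything falls off the work surface, if the arm or the gripper's body presses on something with over 40 N, if the wrist force passes 120 N, or if a joint passes its speed limit or range.

ROBOT

A 6-joint arm with a two-finger parallel gripper is mounted at the origin on the work surface. World frame = base frame: x ahead of the robot, y to its left, z up, the work surface at z = 0. Lengths are in mm, angles in rad, forces in N, time in s.
With the tool pointing down it reaches from about 275 to 1000 mm from the base axis. Payload 8.4 kg.
Tool frame: the origin (TCP) lies at the very end of the fingers, on their centre line; the grasp point (between the pads) lies 19 mm behind it; z points along the fingers, y is the direction in which the jaws open and shut (so a half turn about z gives the same grasp; the last joint's range is limited). The gripper opens to 85 mm and grips with 20 to 120 N. Pads are 22 mm wide; open, the fingers measure 114 mm over their backs; the gripper's body (76 mm by 85 mm) begins 54 mm behind the grasp point. The pads swing forward as they close: fully open they stand 13 mm farther back than shut.
Start: joints at [1.243, 0.353, 1.633, -0, 1.155, -0.002], TCP at [200.04, 592.125, 231.281] pointing down, gripper open.
Joint ranges: [-2.63, 2.63], [-0.92, 2.1], [0.06, 2.66], [-1.3, 4.44], [0, 2.69], [-3.02, 3.02]. Speed limits (rad/s): [2.22, 2.22, 2.79, 3.14, 3.14, 3.14].

INTERFACE

Orientations are given as [roll, pitch, yaw] about the fixed x, y, z axes, in that order (R = Rz(yaw) Ry(pitch) Rx(roll)).
In Python, from rig import sense, grab_frame, get_calibration, sign_off, boxes_of, trace gives the robot as it stands.
- The arm moves only by the tool servo_tool, never from a script. Its argument "rows" is a list of rows, each a list of 3 entries, a list of its own where there are three numbers: the finger opening in mm, from 0 to 85.4, then the shift along the tool's x, y, z in mm, then the turn, a rotation vector about the tool's x, y, z in degrees. A call has 1 to 8 rows; each row shifts and turns the commanded pose from where the row before left it, along the tool's axes as they then stand; what a row does not reach is not made up. A row lasts 1/8 s, in which the tool goes at most 62.5 mm and 10.7 degrees, less where a joint would pass 70% of its speed; a pose out of reach is approached as far as the arm can. A call is refused whole if a number of a shift passes 62.5 or a number of a turn 10.7, either way. A call with a gripper value outside its range is refused whole. The fingers move at their own pace and stop on an object; "force" is the grip in N (left out, the last holds). Time passes only in rows, so rows that do not move let the fingers close. It gives the time, the measured TCP pose, the force and the opening at its end, in the units of the state.
- sense(): the state, without advancing time (a new reading comes with each control period).
- grab_frame(name): name is "side" or "top"; returns the picture (420x560x3 uint8, blue, green, red); there is no depth.
- get_calibration(name): a dict with "intrinsics" (3x3 intrinsics, pixels), "k1" (the pictures are not rectified: a ray, as slopes to the right and down, at radius r is drawn at 1 + k1 r^2 times it, then the intrinsics apply), "world_to_cam" (4x4, takes a point from world to camera coordinates). Camera axes: x right, y down, z forward; pixel columns grow to the right and rows downward; lengths in mm; the calibration is good to about 2 mm. A picture is of the moment at which its call begins. get_calibration takes no time and is no camera call.
- sign_off(): hands the job in, once; it reports no verdict.
Trained networks look in the newest picture that a camera, given by its name, has taken for a name from the list of things; names that differ only in an ending like _2 or _b are one class to them, and where a whole thing is asked for, a point or a joint stands for the part that bears it (a point fixed in the world has none). Each returns a list of dicts, best first, with "conf" (0 to 1); they miss things now and then, are a little off and sometimes report something else, mostly with a low value. They report only what shows in the picture. A call takes as long as a camera call. They do not tell look-alikes from the thing itself.
- boxes_of(camera, thing): "centre" ([x, y, z] in mm, in the coordinates of the camera as it stood for that picture, good to about 4 mm: the middle of the surface that is visible of it).
- trace(camera, thing): "mask" (420x560 bool, what is visible of it).
The state is a dict: "clock": time; "qpos": joint angles; "qvel": joint speeds; "joint_efforts": joint torques, N m; "eef_pos": TCP position; "tcp_rot": TCP orientation; "contact_force": force on the tool from outside, world axes, zero at the start; "wrist_torque": the same for the moment, N m; "opening": opening from 0.0 (shut) to 1.0 (fully open).
Only numpy, scipy, OpenCV 4.12 (cv2) and the standard library are available. Lean on these libraries where they do the work, as an engineer would, in place of code of your own. Each camera call takes 0.05 s, during which the arm holds its last target. There are 200 camera calls.

## Working session

There is one attempt and no reset: what is moved stays moved. The work goes in short steps, Python scripts to look and compute and a tool call to move; the robot and the scene stay as the last step left them, time stands still between calls to the robot, and variables do not carry over. Pictures are saved under pics/ and viewed, about 8 in all and at most 12, crops included, and the job is handed in when it is done.

Besides the shell and the picture viewer there is one more tool, called after ">>>" in YAML: its name, and indented under it one key for each argument. servo_tool: Moves the arm, as the interface text tells. Its arguments: {"type":"object","properties":{"rows":{"type":"array","items":{"type":"array"}},"force":{"type":"number"}},"required":["rows"]}

```bash
ls; mkdir -p pics; cat > h.py <<'E'
import numpy as np,cv2
from rig import *
def ray(c,u,v):
    K=np.array(c["intrinsics"]);d=np.array([c["k1"],0,0,0,0.])
    p=cv2.undistortPoints(np.array([[[u,v]]],float),K,d)[0,0]
    T=np.array(c["world_to_cam"]);R=T[:3,:3];o=-R.T@T[:3,3]
    return o,R.T@np.array([p[0],p[1],1])
def px2w(c,u,v,z):
    o,d=ray(c,u,v);return o+d*(z-o[2])/d[2]
def w2px(c,P):
    T=np.array(c["world_to_cam"]);q=T[:3,:3]@np.array(P,float)+T[:3,3]
    a=q[:2]/q[2];a=a*(1+c["k1"]*(a@a));K=np.array(c["intrinsics"])
    return (K@[a[0],a[1],1])[:2]
def cam2w(c,p):
    T=np.array(c["world_to_cam"]);return T[:3,:3].T@(np.array(p)-T[:3,3])
E
python3 - <<'E'
from h import *
for n in("top","side"):
    c=get_calibration(n);print(n,c)
    cv2.imwrite(f"pics/{n}0.png",grab_frame(n))
    for t in("case","case_seal","post","rail","reader","dropper","amber_a","dish","blue_case","marker","pot"):
        print(t,[(np.round(cam2w(c,b["centre"])).tolist(),round(b["conf"],2)) for b in boxes_of(n,t)])
print(sense())
E
```

```text
pics
top {'intrinsics': array([[526.37973949,   0.        , 278.18647548],
       [  0.        , 526.37973949, 215.6217868 ],
       [  0.        ,   0.        ,   1.        ]]), 'k1': 0.049457593915836165, 'world_to_cam': array([[ 1.52518422e-02, -9.99882834e-01,  1.30359393e-03,
        -2.71856476e+01],
       [-9.96008198e-01, -1.53073907e-02, -8.79394876e-02,
         4.96778284e+02],
       [ 8.79491387e-02,  4.28489399e-05, -9.96124966e-01,
         1.72835747e+03],
       [ 0.00000000e+00,  0.00000000e+00,  0.00000000e+00,
         1.00000000e+00]])}
case [([625.0, 145.0, 43.0], 0.85), ([187.0, 369.0, 47.0], 0.85), ([311.0, 220.0, 40.0], 0.67), ([637.0, -69.0, 28.0], 0.4)]
case_seal [([189.0, 363.0, 46.0], 0.97), ([309.0, 216.0, 46.0], 0.85), ([621.0, 142.0, 42.0], 0.81)]
post [([651.0, 31.0, 56.0], 0.57)]
rail [([637.0, -71.0, 30.0], 0.77), ([728.0, -58.0, 8.0], 0.55)]
reader [([564.0, -200.0, 50.0], 0.7), ([569.0, 403.0, 36.0], 0.22)]
dropper [([575.0, -471.0, 88.0], 0.71), ([790.0, 106.0, 50.0], 0.64)]
amber_a [([677.0, -366.0, 84.0], 0.92)]
dish [([730.0, -58.0, 10.0], 0.
[... 1307 characters left out ...]
([647.0, -60.0, 31.0], 0.38)]
{'clock': 1.2, 'qpos': array([ 1.24259954e+00,  3.52947177e-01,  1.63335156e+00,  9.44353211e-06,
        1.15517204e+00, -2.37072180e-03]), 'qvel': array([ 0.00159452, -0.00054794, -0.00117717,  0.00133796, -0.00018541,
        0.00016517]), 'joint_efforts': array([-2.19583118e-03, -6.05187893e+01, -3.42435300e+01, -4.43721719e-04,
        1.89609149e-03, -5.61384616e-05]), 'eef_pos': array([200.0512484 , 592.16516401, 231.33474876]), 'tcp_rot': array([ 3.14147075e+00, -8.35103486e-06,  2.81576278e+00]), 'contact_force': array([ 0.5641008 ,  0.24017212, -0.26412838]), 'wrist_torque': array([-0.01702875, -0.03838239, -0.04069071]), 'opening': 0.9989723600817261}
```

View pics/top0.png

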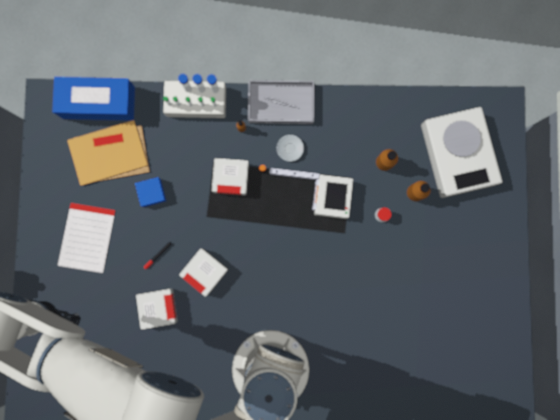

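View pics/side0.png

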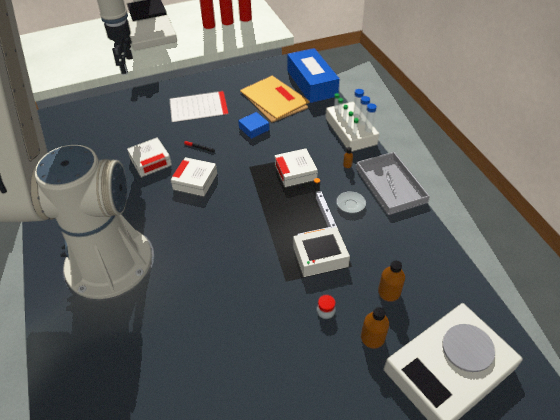

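Candidates for the case, by top-view pixel: (230,177) at world y≈+130, (204,272) at y≈+210, and (156,309) at y≈+360. The farthest right is (230,177), which also sits at the post. I'll check it in a close crop and fit the poses from the masks.

```bash
python3 - <<'E'
from h import *
im=grab_frame("top");c=get_calibration("top")
cv2.imwrite("pics/crop1.png",cv2.resize(im[130:240,200:360],None,fx=5,fy=5,interpolation=cv2.INTER_CUBIC))
for t,z in(("case",45),("post",53),("rail",30),("reader",52),("blue_case",35)):
    for b in trace("top",t):
        m=b["mask"].astype(np.uint8);ct=max(cv2.findContours(m,0,2)[0],key=cv2.contourArea)
        P=np.array([px2w(c,u,v,z)[:2] for u,v in ct[:,0]],np.float32)
        r=cv2.minAreaRect(P);print(t,round(b["conf"],2),m.sum(),np.round(r[0]),np.round(r[1]),round(r[2],1),"px",np.round(ct[:,0].mean(0)))
print(sense()["clock"])
E
```

```text
case 0.92 1223 [309. 220.] [113. 116.] 50.9 px [202. 273.]
case 0.78 1123 [623. 140.] [112. 114.] 87.4 px [232. 174.]
case 0.52 123 [362. 372.] [ 12. 111.] 46.5 px [157. 254.]
post 0.51 21 [649.  34.] [17. 10.] 1.0 px [263. 169.]
rail 0.78 287 [638. -72.] [159.  22.] 84.5 px [295. 174.]
rail 0.47 6718 [559. -24.] [467. 194.] 84.3 px [281. 198.]
reader 0.75 1448 [ 561. -196.] [119. 134.] 83.9 px [330. 196.]
blue_case 0.73 648 [569. 405.] [86. 85.] 16.8 px [150. 192.]
1.5
```

View pics/crop1.png

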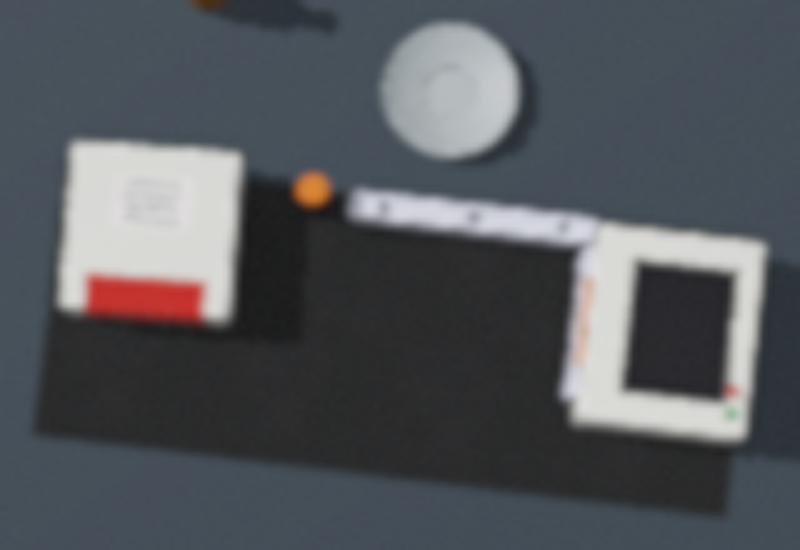

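The crop confirms it: a white case with its red seal towards the robot, at crop pixels (58–245, 140–325). The orange post cap is at crop (312,188), and the rail runs from (350,200) to (598,230), ending at the reader. Next I'll fit the silhouettes.

```bash
cat > fit.py <<'E'
from h import *
from scipy.optimize import minimize
S=5;X0,Y0,W,H=190,120,180,130
def box(x0,x1,y0,y1,h):return np.array([[x,y,z] for x in(x0,x1) for y in(y0,y1) for z in(0,h)],float)
def draw(c,pose,boxes):
    a=np.zeros((H*S,W*S),np.uint8);x,y,t=pose;R=np.array([[np.cos(t),-np.sin(t)],[np.sin(t),np.cos(t)]])
    for b in boxes:
        q=b.copy();q[:,:2]=q[:,:2]@R.T+[x,y]
        p=np.array([w2px(c,v) for v in q]);p=((p-[X0,Y0]+.5)*S-.5)
        cv2.fillConvexPoly(a,cv2.convexHull(np.round(p*16).astype(np.int32)),1,shift=4)
    return a
def masks(im):
    g=cv2.resize(im[Y0:Y0+H,X0:X0+W],None,fx=S,fy=S,interpolation=cv2.INTER_CUBIC).astype(int)
    m=((g.max(2)>125)|((g[...,2]>90)&(g[...,1]<70))).astype(np.uint8)
    n,l,st,ce=cv2.connectedComponentsWithStats(m);return l,st,ce,g
def fill(m):
    o=np.zeros_like(m);cs=cv2.findContours(m,0,2)[0];cv2.drawContours(o,[max(cs,key=cv2.contourArea)],-1,1,-1);return o
def fitm(c,m,bf,p0,steps):
    f=lambda p:float((draw(c,p[:3],bf(p))!=m).sum())
    s=np.vstack([p0]+[np.array(p0)+np.eye(len(p0))[i]*steps[i] for i in range(len(p0))])
    r=minimize(f,p0,method="Nelder-Mead",options=dict(initial_simplex=s,maxiter=400));return r.x,r.fun,m.sum()
dockb=lambda p:[box(25,190,0,16,30),box(190,300,-120,10,52),box(190-p[3],190,-105,-5,45)]
caseb=lambda p:[box(-55,55,-55,55,45)]
def case_fit(im,c,u,v,p0):
    l,*_=masks(im);k=l[int((v-Y0)*S),int((u-X0)*S)];return fitm(c,fill((l==k).astype(np.uint8)),caseb,p0,[8,8,.1])
E
python3 - <<'E'
from fit import *
im=grab_frame("top");c=get_calibration("top");l,st,ce,g=masks(im)
for i in range(1,len(st)):
    if st[i,4]>150:print(i,st[i],ce[i]/S+[X0,Y0])
k=l[int((175-Y0)*S),int((230-X0)*S)];print(k)
print("case",case_fit(im,c,230,175,[623,140,3.1]))
k=l[int((174-Y0)*S),int((285-X0)*S)];m=fill((l==k).astype(np.uint8))
print("dock",fitm(c,m,dockb,[645,32,-1.66,15],[8,8,.08,10]))
o=((g[...,2]>150)&(g[...,0]<90)&(g[...,1]>80)).astype(np.uint8);o[:, :int(60*S)]=0;o[:,int(80*S):]=0
u,v=np.argwhere(o).mean(0)[::-1]/S+[X0-.4,Y0-.4];print("post",u,v,px2w(c,u,v,53),o.sum())
E
```

```text
1 [ 294    0  323    9 2396] [283.47245409 120.66285476]
3 [241  17  26  32 237] [240.68016878 127.40168776]
4 [233  20  15  19 188] [237.8393617  125.97340426]
5 [  431    72   138   136 14696] [290.01497006 147.93202232]
6 [  108   189   185   185 30537] [229.87894685 176.12651537]
7 [ 342  221   41   37 1130] [262.39292035 167.91238938]
8 [  400   238   418   253 32743] [322.22915432 190.45680603]
10 [ 44 641  24   9 160] [201.07125 249.1825 ]
6
case (array([628.0566336 , 144.49675543,   3.08194975]), np.float64(806.0), np.uint64(30537))
dock (array([645.69474395,  35.73141462,  -1.67716567,   9.28529939]), np.float64(946.0), np.uint64(45667))
post 262.06124523506986 167.2243964421855 [653.44403872  35.91939369  53.        ] 787
```

```bash
cat > plan.py <<'E'
import numpy as np
from rig import sense
D=np.array([646,35.7]);T=-1.677          # dock pose in world
R=np.array([[np.cos(T),-np.sin(T)],[np.sin(T),np.cos(T)]])
def d2w(p):return D+R@np.array(p,float)
def w2d(p):return R.T@(np.array(p[:2])-D)
# pose: dock x, y, z, push direction th (rad in the dock, 0=+x); tool -x pushes
def yaw(th):return T+th+np.pi
wrap=lambda a:(a+np.pi)%(2*np.pi)-np.pi
def now():
    s=sense();e=s["eef_pos"];d=w2d(e);return [d[0],d[1],e[2],wrap(s["tcp_rot"][2]-T-np.pi)]
def rows(p0,ps,g=40):
    for p in ps:
        y=yaw(p0[3]);d=d2w(p[:2])-d2w(p0[:2])
        print([g,[round(d@[np.cos(y),np.sin(y)],1),round(d@[np.sin(y),-np.cos(y)],1),round(p0[2]-p[2],1)],[0,0,round(-np.degrees(wrap(p[3]-p0[3])),2)]]);p0=p
def lin(a,b,n):return [list(np.array(a)+(np.array(b)-a)*i/n) for i in range(1,n+1)]
def pivot(th,ov0=16,off=-10,gap=66):     # tool pose with case rolled about the post
    n=np.array([np.cos(th),np.sin(th)]);t=np.array([-n[1],n[0]])
    c=np.array([0,10])-10*n-55*n+(ov0+10*th-55)*t
    return c,list(c-(gap-55)*n-55*n+off*t)
E
python3 - <<'E'
from plan import *
p=now();print(np.round(p,2))
a=[-195,-39,150,.045];b=[-195,-39,12,.045]
L=lin(p,a,16);rows(p,L);print();rows(a,lin(a,b,8));print(d2w(a[:2]))
E
```

```text
[-506.01 -502.42  231.27    1.35]
[40, [np.float64(-32.5), np.float64(-12.7), np.float64(5.1)], [0, 0, np.float64(4.68)]]
[40, [np.float64(-33.4), np.float64(-10.0), np.float64(5.1)], [0, 0, np.float64(4.68)]]
[40, [np.float64(-34.1), np.float64(-7.2), np.float64(5.1)], [0, 0, np.float64(4.68)]]
[40, [np.float64(-34.6), np.float64(-4.4), np.float64(5.1)], [0, 0, np.float64(4.68)]]
[40, [np.float64(-34.8), np.float64(-1.6), np.float64(5.1)], [0, 0, np.float64(4.68)]]
[40, [np.float64(-34.9), np.float64(1.3), np.float64(5.1)], [0, 0, np.float64(4.68)]]
[40, [np.float64(-34.6), np.float64(4.1), np.float64(5.1)], [0, 0, np.float64(4.68)]]
[40, [np.float64(-34.2), np.float64(6.9), np.float64(5.1)], [0, 0, np.float64(4.68)]]
[40, [np.float64(-33.5), np.float64(9.7), np.float64(5.1)], [0, 0, np.float64(4.68)]]
[40, [np.float64(-32.6), np.float64(12.4), np.float64(5.1)], [0, 0, np.float64(4.68)]]
[40, [np.float64(-31.5), np.float64(15.0), np.float64(5.1)], [0, 0, np.float64(4.68)]]
[40, [np.float64(-30.2), np.float64(17.5), np.float64(5.1)], [0, 0, np.float64(4.68)]]
[40, [np.float64(-28.6),
[... 332 characters left out ...]
p.float64(0.0), np.float64(0.0), np.float64(17.2)], [0, 0, np.float64(-0.0)]]
[40, [np.float64(0.0), np.float64(0.0), np.float64(17.2)], [0, 0, np.float64(-0.0)]]
[40, [np.float64(0.0), np.float64(0.0), np.float64(17.2)], [0, 0, np.float64(-0.0)]]
[40, [np.float64(0.0), np.float64(0.0), np.float64(17.2)], [0, 0, np.float64(-0.0)]]
[40, [np.float64(0.0), np.float64(0.0), np.float64(17.2)], [0, 0, np.float64(-0.0)]]
[40, [np.float64(0.0), np.float64(0.0), np.float64(17.2)], [0, 0, np.float64(-0.0)]]
[40, [np.float64(0.0), np.float64(0.0), np.float64(17.2)], [0, 0, np.float64(-0.0)]]
[40, [np.float64(0.0), np.float64(0.0), np.float64(17.2)], [0, 0, np.float64(-0.0)]]
[627.89054479 233.73547064]
```

>>> servo_tool:
  rows:
    - [40,[-32.5,-12.7,5.1],[0,0,4.68]]
    - [40,[-33.4,-10,5.1],[0,0,4.68]]
    - [40,[-34.1,-7.2,5.1],[0,0,4.68]]
    - [40,[-34.6,-4.4,5.1],[0,0,4.68]]
    - [40,[-34.8,-1.6,5.1],[0,0,4.68]]
    - [40,[-34.9,1.3,5.1],[0,0,4.68]]
    - [40,[-34.6,4.1,5.1],[0,0,4.68]]
    - [40,[-34.2,6.9,5.1],[0,0,4.68]]

```text
clock: 2.55
eef_pos: [414.7, 412.1, 190.4]
tcp_rot: [3.141, -0.0, 2.16]
contact_force: [0.6, 0.3, -0.6]
opening: 0.467
```

>>> servo_tool:
  rows:
    - [40,[-33.5,9.7,5.1],[0,0,4.68]]
    - [40,[-32.6,12.4,5.1],[0,0,4.68]]
    - [40,[-31.5,15,5.1],[0,0,4.68]]
    - [40,[-30.2,17.5,5.1],[0,0,4.68]]
    - [40,[-28.6,19.9,5.1],[0,0,4.68]]
    - [40,[-26.9,22.2,5.1],[0,0,4.68]]
    - [40,[-25,24.3,5.1],[0,0,4.68]]
    - [40,[-22.9,26.3,5.1],[0,0,4.68]]

```text
clock: 3.55
eef_pos: [628.5, 232.8, 149.5]
tcp_rot: [3.142, -0.0, 1.506]
contact_force: [0.0, 0.0, -0.4]
opening: 0.47
```

```bash
python3 - <<'E'
from plan import *
s=sense();print(np.round(now(),2),s["clock"],s["contact_force"],s["opening"],s["qpos"])
E
```

```text
[-1.9410e+02 -3.8310e+01  1.4952e+02  4.0000e-02] 3.55 [ 0.03562348  0.00256672 -0.39480134] 0.46975106454209714 [3.52450542e-01 5.01240930e-01 1.59864300e+00 4.20882934e-05
 1.04160623e+00 4.17084726e-01]
```

>>> servo_tool:
  rows:
    - [40,[0,0,17.2],[0,0,0]]
    - [40,[0,0,17.2],[0,0,0]]
    - [40,[0,0,17.2],[0,0,0]]
    - [40,[0,0,17.2],[0,0,0]]
    - [40,[0,0,17.2],[0,0,0]]
    - [40,[0,0,17.2],[0,0,0]]
    - [40,[0,0,17.2],[0,0,0]]
    - [40,[0,0,16.6],[0,0,0]]

```text
clock: 4.55
eef_pos: [627.5, 233.5, 11.5]
tcp_rot: [-3.142, 0.0, 1.509]
contact_force: [-0.6, -0.2, -0.0]
opening: 0.467
```

>>> servo_tool:
  rows:
    - [40,[-4,0,0],[0,0,0]]
    - [40,[-4,0,0],[0,0,0]]
    - [40,[-4,0,0],[0,0,0]]
    - [40,[-4,0,0],[0,0,0]]
    - [40,[-3,0,0],[0,0,0]]
    - [40,[-3,0,0],[0,0,0]]

```text
clock: 5.3
eef_pos: [626.3, 211.4, 12.8]
tcp_rot: [3.141, -0.0, 1.509]
contact_force: [-0.5, 1.6, 1.1]
opening: 0.468
```

>>> servo_tool:
  rows:
    - [40,[-3,0,0],[0,0,0]]
    - [40,[-3,0,0],[0,0,0]]

```text
clock: 5.55
eef_pos: [626.1, 205.9, 12.9]
tcp_rot: [3.141, -0.001, 1.509]
contact_force: [0.7, 2.5, 0.9]
opening: 0.468
```

>>> servo_tool:
  rows:
    - [40,[-3,0,0],[0,0,0]]
    - [40,[-3,0,0],[0,0,0]]

```text
clock: 5.8
eef_pos: [625.6, 199.7, 12.9]
tcp_rot: [3.141, -0.0, 1.509]
contact_force: [-0.6, 3.2, 1.6]
opening: 0.468
```

>>> servo_tool:
  rows:
    - [40,[-4,0,0],[0,0,0]]
    - [40,[-4,0,0],[0,0,0]]
    - [40,[-4,0,0],[0,0,0]]
    - [40,[-4,0,0],[0,0,0]]
    - [40,[-4,0,0],[0,0,0]]

```text
clock: 6.42
eef_pos: [624.3, 179.4, 12.7]
tcp_rot: [3.141, -0.0, 1.509]
contact_force: [0.4, 4.0, 2.4]
opening: 0.467
```

```bash
python3 - <<'E'
from fit import *
import plan
print(sense()["contact_force"],np.round(plan.now(),2))
c=get_calibration("top");im=grab_frame("top");cv2.imwrite("pics/p2.png",cv2.resize(im[120:250,190:350],None,fx=5,fy=5,interpolation=cv2.INTER_CUBIC))
E
```

```text
[0.40685579 3.992908   2.37777944] [-1.4061e+02 -3.6830e+01  1.2740e+01  4.0000e-02]
```

View pics/p2.png

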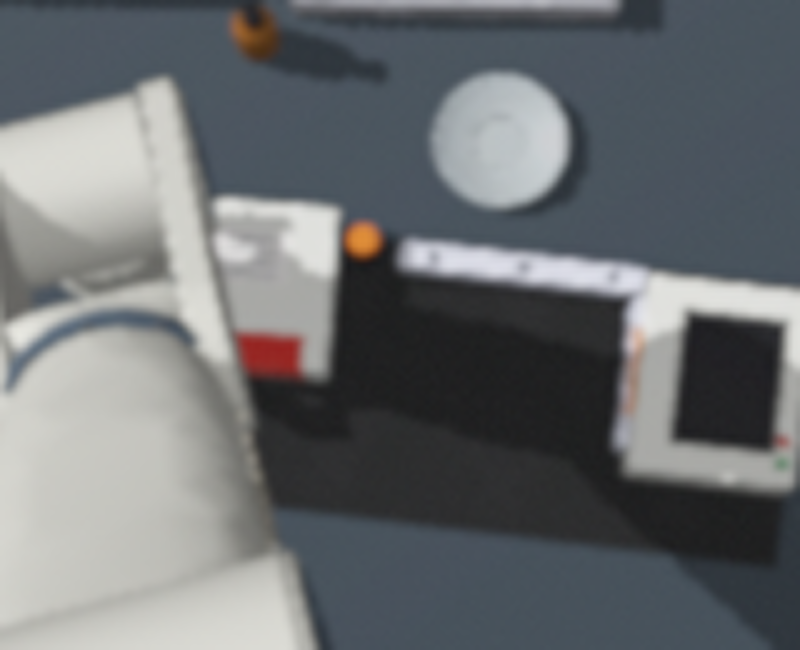

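The case is still square, with its right edge at about pixel x 335. It is a few mm short of the post at (362,240) and overlaps it by about 20 mm. Next is closing the gap and then the pivot.

```bash
cat >> plan.py <<'E'
def pl(th,**k):
    c,t=pivot(th,**k);return [t[0],t[1],12.4,th]
E
sed -i 's/print(\[g,\[round(d@\[np.cos(y),np.sin(y)\],1),round(d@\[np.sin(y),-np.cos(y)\],1)/f=lambda v:float(round(v,1));print([g,[f(d@[np.cos(y),np.sin(y)]),f(d@[np.sin(y),-np.cos(y)])/; s/round(p0\[2\]-p\[2\],1)\]/f(p0[2]-p[2])]/; s/round(-np.degrees(wrap(p\[3\]-p0\[3\])),2)/f(-np.degrees(wrap(p[3]-p0[3])))/' plan.py
python3 - <<'E'
from plan import *
p=now();p[2]=12.4
ths=np.linspace(p[3],np.pi/2,33)
ps=[pl(t,ov0=18) for t in ths];print(np.round(p,2),np.round(ps[0],2),np.round(ps[-1],2))
rows(p,lin(p,ps[0],3));print();rows(ps[0],ps[1:])
E
```

```text
[-1.4008e+02 -3.6880e+01  1.2400e+01  4.0000e-02] [-1.2881e+02 -4.2310e+01  1.2400e+01  4.0000e-02] [  31.29 -121.     12.4     1.57]
[40, [-3.7, -2.0, 0.0], [0, 0, -0.0]]
[40, [-3.7, -2.0, 0.0], [0, 0, -0.0]]
[40, [-3.7, -2.0, 0.0], [0, 0, -0.0]]

[40, [-2.3, -5.7, 0.0], [0, 0, -2.7]]
[40, [-2.3, -5.7, 0.0], [0, 0, -2.7]]
[40, [-2.3, -5.7, 0.0], [0, 0, -2.7]]
[40, [-2.3, -5.7, 0.0], [0, 0, -2.7]]
[40, [-2.3, -5.7, 0.0], [0, 0, -2.7]]
[40, [-2.2, -5.7, 0.0], [0, 0, -2.7]]
[40, [-2.2, -5.7, 0.0], [0, 0, -2.7]]
[40, [-2.2, -5.7, 0.0], [0, 0, -2.7]]
[40, [-2.2, -5.7, 0.0], [0, 0, -2.7]]
[40, [-2.1, -5.7, 0.0], [0, 0, -2.7]]
[40, [-2.1, -5.7, 0.0], [0, 0, -2.7]]
[40, [-2.1, -5.7, 0.0], [0, 0, -2.7]]
[40, [-2.1, -5.7, 0.0], [0, 0, -2.7]]
[40, [-2.1, -5.7, 0.0], [0, 0, -2.7]]
[40, [-2.0, -5.7, 0.0], [0, 0, -2.7]]
[40, [-2.0, -5.7, 0.0], [0, 0, -2.7]]
[40, [-2.0, -5.7, 0.0], [0, 0, -2.7]]
[40, [-2.0, -5.7, 0.0], [0, 0, -2.7]]
[40, [-1.9, -5.7, 0.0], [0, 0, -2.7]]
[40, [-1.9, -5.7, 0.0], [0, 0, -2.7]]
[40, [-1.9, -5.7, 0.0], [0, 0, -2.7]]
[40, [-1.9, -5.7, 0.0], [0, 0, -2.7]]
[40, [-1.8, -5.7, 0.0], [0, 0, -2.7]]
[40, [-1.8, -5.7, 0.0], [0, 0, -2.7]]
[40, [-1.8, -5.7, 0.0], [0, 0, -2.7]]
[40, [-1.8, -5.7, 0.0], [0, 0, -2.7]]
[40, [-1.8, -5.7, 0.0], [0, 0, -2.7]]
[40, [-1.7, -5.7, 0.0], [0, 0, -2.7]]
[40, [-1.7, -5.7, 0.0], [0, 0, -2.7]]
[40, [-1.7, -5.7, 0.0], [0, 0, -2.7]]
[40, [-1.7, -5.7, 0.0], [0, 0, -2.7]]
[40, [-1.6, -5.7, 0.0], [0, 0, -2.7]]
```

>>> servo_tool:
  rows:
    - [40,[-3,0,0],[0,0,0]]
    - [40,[-3,0,0],[0,0,0]]
    - [40,[-2,0,0],[0,0,0]]

```text
clock: 6.85
eef_pos: [623.6, 171.5, 12.6]
tcp_rot: [-3.141, 0.0, 1.509]
contact_force: [0.8, 3.0, 2.3]
opening: 0.472
```

>>> servo_tool:
  rows:
    - [40,[-2,0,0],[0,0,0]]

```text
clock: 6.98
eef_pos: [623.5, 170.9, 12.7]
tcp_rot: [-3.142, -0.002, 1.508]
contact_force: [-1.6, 19.0, 0.4]
opening: 0.467
```

>>> servo_tool:
  rows:
    - [40,[-1.5,0,0],[0,0,0]]

```text
clock: 7.1
eef_pos: [623.4, 170.8, 12.7]
tcp_rot: [3.141, -0.004, 1.508]
contact_force: [-1.3, 22.4, 0.5]
opening: 0.467
```

The post contact is firm at dock x≈-132. I'll back off slightly so the force stays low, then start the pivot.

>>> servo_tool:
  rows:
    - [40,[2.5,0,0],[0,0,0]]

```text
clock: 7.22
eef_pos: [623.2, 171.1, 12.5]
tcp_rot: [-3.141, -0.0, 1.509]
contact_force: [0.8, 0.1, -0.5]
opening: 0.467
```

>>> servo_tool:
  rows:
    - [40,[-1.5,-4,0],[0,0,-2.7]]
    - [40,[-1.8,-5.5,0],[0,0,-2.7]]

```text
clock: 7.48
eef_pos: [613.4, 168.2, 12.5]
tcp_rot: [-3.141, -0.001, 1.604]
contact_force: [-0.7, 6.8, 1.4]
opening: 0.469
```

```bash
cat > st.py <<'E'
from plan import *
s=sense();n=now();f=R.T@s["contact_force"][:2]
print("clk",s["clock"],"dock",np.round(n[:3],1),"th",round(np.degrees(n[3]),1),"F",np.round(f,1),round(s["contact_force"][2],1),"tau",np.round(s["wrist_torque"],2))
E
python3 st.py
```

```text
clk 7.475 dock [-128.3  -46.4   12.5] th 8.0 F [-6.6 -1.5] 1.4 tau [ 0.96  0.29 -0.15]
```

>>> servo_tool:
  rows:
    - [40,[-2.2,-5.7,0],[0,0,-2.7]]
    - [40,[-2.2,-5.7,0],[0,0,-2.7]]
    - [40,[-2.2,-5.7,0],[0,0,-2.7]]
    - [40,[-2.2,-5.7,0],[0,0,-2.7]]

```text
clock: 7.98
eef_pos: [590.6, 157.4, 12.4]
tcp_rot: [-3.139, -0.002, 1.792]
contact_force: [-5.2, 11.1, 4.1]
opening: 0.466
```

>>> servo_tool:
  rows:
    - [40,[-2.2,-5.7,0],[0,0,-2.7]]
    - [40,[-2.2,-5.7,0],[0,0,-2.7]]
    - [40,[-2.2,-5.7,0],[0,0,-2.7]]
    - [40,[-2.1,-5.7,0],[0,0,-2.7]]

```text
clock: 8.48
eef_pos: [570.7, 143.2, 12.4]
tcp_rot: [-3.139, -0.003, 1.981]
contact_force: [-7.8, 16.3, 6.2]
opening: 0.47
```

```bash
python3 st.py; python3 - <<'E'
from fit import *
im=grab_frame("top");a=cv2.resize(im[130:250,200:330],None,fx=4,fy=4,interpolation=cv2.INTER_CUBIC)
im=grab_frame("side");b=cv2.resize(im[140:260,240:310],None,fx=4,fy=4,interpolation=cv2.INTER_CUBIC)
cv2.imwrite("pics/p3.png",np.hstack([a,b]))
E
```

```text
clk 8.475 dock [-98.9 -86.3  12.4] th 29.6 F [-15.4  -9.5] 6.2 tau [2.47 1.16 0.18]
```

View pics/p3.png

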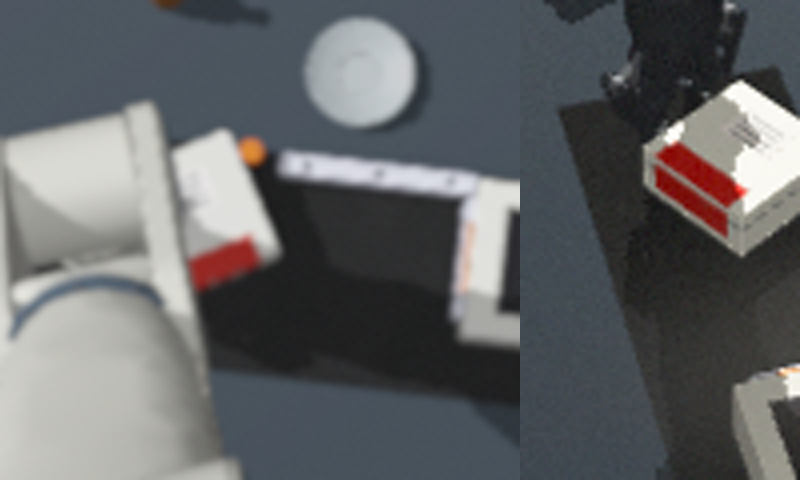

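The case is turning about the post as planned, with the seal side now facing lower right at about 28°. The normal force is creeping up to 18 N, so I'll use less normal feed and more turn.

>>> servo_tool:
  rows:
    - [40,[-0.6,-6,0],[0,0,-3]]
    - [40,[-1.2,-6,0],[0,0,-2.8]]
    - [40,[-1.6,-6,0],[0,0,-2.7]]

```text
clock: 8.95
eef_pos: [557.6, 130.5, 12.4]
tcp_rot: [-3.14, -0.0, 2.13]
contact_force: [-0.2, 3.8, 0.2]
opening: 0.469
```

```bash
python3 st.py
```

```text
clk 8.95 dock [-84.9 -98.   12.4] th 38.1 F [-3.8 -0.6] 0.2 tau [0.44 0.12 0.1 ]
```

Force has dropped to 3.8 N. I'll continue at the same rate.

>>> servo_tool:
  rows:
    - [40,[-2,-5.7,0],[0,0,-2.7]]
    - [40,[-2,-5.7,0],[0,0,-2.7]]
    - [40,[-2,-5.7,0],[0,0,-2.7]]
    - [40,[-1.8,-5.7,0],[0,0,-2.7]]

```text
clock: 9.45
eef_pos: [543.0, 111.2, 12.4]
tcp_rot: [-3.14, -0.002, 2.319]
contact_force: [-3.3, 7.8, 3.6]
opening: 0.472
```

```bash
python3 st.py
```

```text
clk 9.45 dock [ -64.2 -110.4   12.4] th 48.9 F [-7.4 -4.1] 3.6 tau [1.21 0.53 0.24]
```

>>> servo_tool:
  rows:
    - [40,[-1.6,-5.7,0],[0,0,-2.7]]
    - [40,[-1.6,-5.7,0],[0,0,-2.7]]
    - [40,[-1.6,-5.7,0],[0,0,-2.7]]
    - [40,[-1.6,-5.7,0],[0,0,-2.7]]

```text
clock: 9.95
eef_pos: [532.2, 89.9, 12.4]
tcp_rot: [-3.14, -0.002, 2.507]
contact_force: [-3.4, 5.1, 2.8]
opening: 0.47
```

```bash
python3 st.py
```

```text
clk 9.95 dock [ -41.9 -118.9   12.4] th 59.7 F [-4.7 -3.9] 2.8 tau [0.86 0.38 0.13]
```

>>> servo_tool:
  rows:
    - [40,[-1.6,-5.6,0],[0,0,-2.7]]
    - [40,[-1.6,-5.6,0],[0,0,-2.7]]
    - [40,[-1.6,-5.6,0],[0,0,-2.7]]
    - [40,[-1.6,-5.6,0],[0,0,-2.7]]

```text
clock: 10.45
eef_pos: [525.4, 67.4, 12.2]
tcp_rot: [-3.14, -0.003, 2.696]
contact_force: [-2.4, 4.7, 1.9]
opening: 0.468
```

>>> servo_tool:
  rows:
    - [40,[-1.6,-5.6,0],[0,0,-2.7]]
    - [40,[-1.6,-5.6,0],[0,0,-2.7]]
    - [40,[-1.6,-5.6,0],[0,0,-2.7]]

```text
clock: 10.82
eef_pos: [522.9, 49.9, 12.1]
tcp_rot: [-3.14, -0.003, 2.837]
contact_force: [-3.5, 3.2, 2.5]
opening: 0.466
```

```bash
python3 st.py; python3 - <<'E'
from fit import *
im=grab_frame("top");a=cv2.resize(im[130:250,200:330],None,fx=4,fy=4,interpolation=cv2.INTER_CUBIC)
im=grab_frame("side");b=cv2.resize(im[140:260,250:320],None,fx=4,fy=4,interpolation=cv2.INTER_CUBIC)
cv2.imwrite("pics/p4.png",np.hstack([a,b]))
E
```

```text
clk 10.825 dock [  -1.1 -123.9   12.1] th 78.6 F [-2.8 -3.8] 2.5 tau [0.6  0.46 0.08]
```

View pics/p4.png

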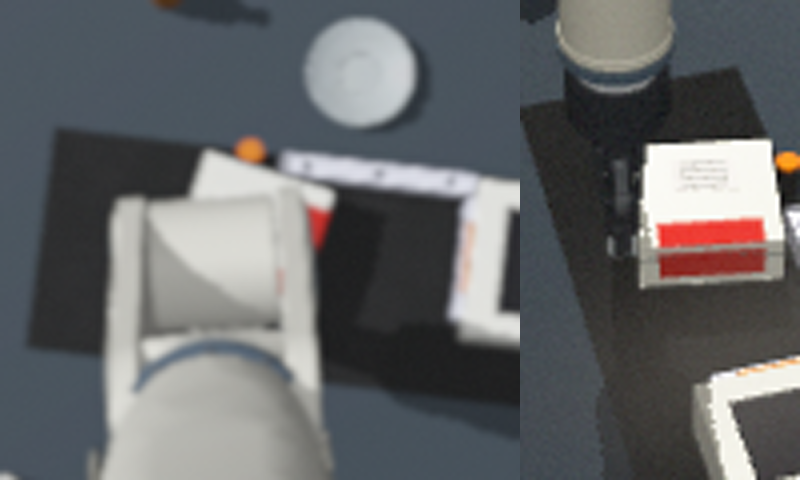

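The case is about 11° from the rail and still in contact with the post (cap at crop (250,150)), with the seal turned towards the reader. Now I'll finish the turn.

>>> servo_tool:
  rows:
    - [40,[-1.5,-5.4,0],[0,0,-2.7]]
    - [40,[-1.5,-5.4,0],[0,0,-2.7]]
    - [40,[-1.2,-5.0,0],[0,0,-2.7]]

```text
clock: 11.3
eef_pos: [522.7, 33.7, 12.1]
tcp_rot: [-3.14, -0.004, 2.977]
contact_force: [-4.9, 1.2, 2.0]
opening: 0.47
```

```bash
python3 st.py
```

```text
clk 11.3 dock [  15.  -122.4   12.1] th 86.7 F [-0.7 -5. ] 2.0 tau [ 0.09  0.81 -0.12]
```

>>> servo_tool:
  rows:
    - [40,[-0.8,-5,0],[0,0,-1.7]]
    - [40,[-0.8,-4,0],[0,0,-1.6]]

```text
clock: 11.55
eef_pos: [523.2, 24.7, 12.1]
tcp_rot: [-3.141, -0.004, 3.034]
contact_force: [-5.1, 4.2, 1.0]
opening: 0.469
```

>>> servo_tool:
  rows:
    - [40,[-0.8,0,0],[0,0,0]]

```text
clock: 11.68
eef_pos: [523.2, 24.5, 12.0]
tcp_rot: [-3.14, -0.005, 3.034]
contact_force: [-9.4, 1.0, 5.9]
opening: 0.467
```

```bash
python3 st.py
```

```text
clk 11.675 dock [  24.2 -121.    12. ] th 89.9 F [ 0.  -9.4] 5.9 tau [0.31 1.35 0.22]
```

>>> servo_tool:
  rows:
    - [40,[-0.3,0,0],[0,0,0]]
    - [40,[0,0,0],[0,0,0]]

```text
clock: 11.92
eef_pos: [523.2, 24.5, 12.0]
tcp_rot: [-3.14, -0.006, 3.034]
contact_force: [-9.3, -0.5, 5.5]
opening: 0.471
```

>>> servo_tool:
  rows:
    - [40,[0,0,0],[0,0,0]]
    - [40,[0,0,0],[0,0,0]]
    - [40,[0,0,0],[0,0,0]]
    - [40,[0,0,0],[0,0,0]]

```text
clock: 12.42
eef_pos: [523.1, 24.5, 12.0]
tcp_rot: [-3.14, -0.006, 3.034]
contact_force: [-9.7, 0.3, 5.6]
opening: 0.467
```

```bash
python3 st.py;  python3 - <<'E'
from fit import *
im=grab_frame("side");b=cv2.resize(im[150:270,250:360],None,fx=5,fy=5,interpolation=cv2.INTER_CUBIC)
cv2.imwrite("pics/p5.png",b)
E
```

```text
clk 12.425 dock [  24.1 -121.    12. ] th 89.9 F [ 0.8 -9.7] 5.6 tau [0.15 1.28 0.21]
```

View pics/p5.png

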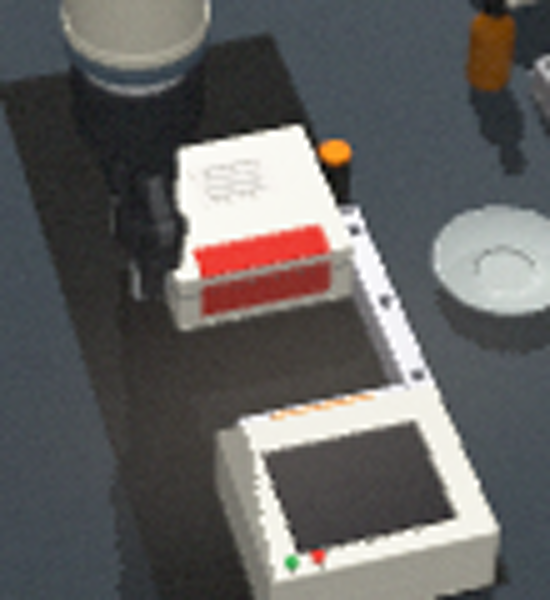

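The case lies along the rail, with the seal facing the reader. I'll press a little more, because bench friction takes some of the push, and then retreat.

>>> servo_tool:
  rows:
    - [40,[-0.3,0,0],[0,0,0]]
    - [40,[0,0,0],[0,0,0]]
    - [40,[0,0,0],[0,0,0]]
    - [40,[0,0,0],[0,0,0]]

```text
clock: 12.98
eef_pos: [523.1, 24.5, 12.0]
tcp_rot: [-3.14, -0.006, 3.034]
contact_force: [-10.5, 0.8, 6.2]
opening: 0.469
```

>>> servo_tool:
  rows:
    - [40,[1,0,0],[0,0,0]]
    - [40,[5,0,0],[0,0,0]]
    - [40,[15,0,0],[0,0,0]]
    - [40,[0,0,-30],[0,0,0]]
    - [40,[0,0,-35],[0,0,0]]
    - [40,[0,0,-35],[0,0,0]]

```text
clock: 13.72
eef_pos: [504.8, 27.1, 113.6]
tcp_rot: [-3.141, -0.0, 3.034]
contact_force: [0.6, 0.4, -1.6]
opening: 0.469
```

```bash
python3 st.py;  python3 - <<'E'
from fit import *
from plan import *
p=now();a=[-60,-90,115,0.8];b=[-78,-58,115,0.0];e=[-78,-58,12.4,0]
L=lin(p,a,5)+lin(a,b,6);rows(p,L,30);print(np.degrees(p[3]))
E
```

```text
clk 13.725 dock [  23.5 -139.5  113.6] th 89.9 F [-0.4  0.6] -1.6 tau [ 0.   -0.   -0.04]
[30, [-9.9, 16.7, -0.3], [0, 0, 8.8]]
[30, [-7.2, 18.0, -0.3], [0, 0, 8.8]]
[30, [-4.4, 18.9, -0.3], [0, 0, 8.8]]
[30, [-1.4, 19.4, -0.3], [0, 0, 8.8]]
[30, [1.6, 19.4, -0.3], [0, 0, 8.8]]
[30, [-1.7, 5.9, 0.0], [0, 0, 7.6]]
[30, [-0.9, 6.0, 0.0], [0, 0, 7.6]]
[30, [-0.1, 6.1, 0.0], [0, 0, 7.6]]
[30, [0.7, 6.1, 0.0], [0, 0, 7.6]]
[30, [1.5, 5.9, 0.0], [0, 0, 7.6]]
[30, [2.3, 5.7, 0.0], [0, 0, 7.6]]
89.9237936885213
```

>>> servo_tool:
  rows:
    - [40,[-9.9,16.7,0],[0,0,8.8]]
    - [40,[-7.2,18,0],[0,0,8.8]]
    - [40,[-4.4,18.9,0],[0,0,8.8]]
    - [40,[-1.4,19.4,0],[0,0,8.8]]
    - [40,[1.6,19.4,0],[0,0,8.8]]
    - [40,[-1.7,5.9,0],[0,0,7.6]]
    - [40,[-0.9,6,0],[0,0,7.6]]
    - [40,[-0.1,6.1,0],[0,0,7.6]]

```text
clock: 14.72
eef_pos: [580.0, 112.3, 112.5]
tcp_rot: [-3.141, 0.0, 1.864]
contact_force: [0.6, -0.5, 0.1]
opening: 0.466
```

>>> servo_tool:
  rows:
    - [40,[0.7,6.1,0],[0,0,7.6]]
    - [40,[1.5,5.9,0],[0,0,7.6]]
    - [40,[2.3,5.7,0],[0,0,7.6]]
    - [40,[0,0,0],[0,0,0]]

```text
clock: 15.22
eef_pos: [597.0, 119.7, 112.6]
tcp_rot: [3.141, 0.0, 1.471]
contact_force: [-0.2, 1.2, -0.1]
opening: 0.469
```

```bash
python3 st.py;  python3 - <<'E'
from fit import *
c=get_calibration("top");im=grab_frame("top");a=cv2.resize(im[130:250,200:330],None,fx=4,fy=4,interpolation=cv2.INTER_CUBIC)
im=grab_frame("side");b=cv2.resize(im[140:260,250:320],None,fx=4,fy=4,interpolation=cv2.INTER_CUBIC)
cv2.imwrite("pics/p6.png",np.hstack([a,b]))
E
```

```text
clk 15.225 dock [-78.3 -57.6 112.6] th 0.4 F [-1.2 -0.3] -0.1 tau [-0.04 -0.   -0.03]
```

View pics/p6.png

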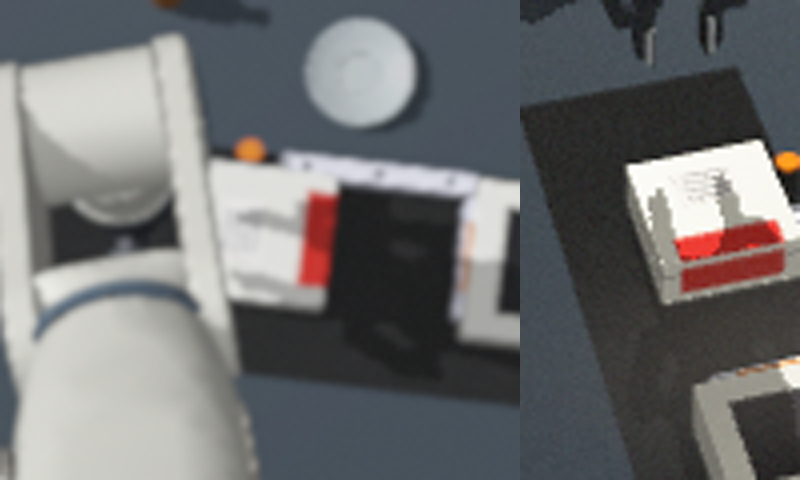

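The case is flush with the rail and its rear is clear of the fingers. The seal edge is at crop x≈335 and the reader face at about 460, so the slide is roughly 100 mm.

>>> servo_tool:
  rows:
    - [40,[0,0,17],[0,0,0]]
    - [40,[0,0,17],[0,0,0]]
    - [40,[0,0,17],[0,0,0]]
    - [40,[0,0,17],[0,0,0]]
    - [40,[0,0,17],[0,0,0]]
    - [40,[0,0,15],[0,0,0.4]]
    - [40,[-8,0,0],[0,0,0]]
    - [40,[-8,0,0],[0,0,0]]

```text
clock: 16.32
eef_pos: [595.9, 103.2, 12.9]
tcp_rot: [3.141, -0.0, 1.464]
contact_force: [0.4, -0.8, 0.3]
opening: 0.465
```

>>> servo_tool:
  rows:
    - [40,[-4,0,0],[0,0,0]]
    - [40,[-4,0,0],[0,0,0]]
    - [40,[-4,0.4,0],[0,0,0]]
    - [40,[-4,0.4,0],[0,0,0]]
    - [40,[-4,0.4,0],[0,0,0]]

```text
clock: 16.95
eef_pos: [594.5, 84.5, 13.0]
tcp_rot: [-3.141, -0.001, 1.463]
contact_force: [-2.2, 6.8, 2.8]
opening: 0.469
```

```bash
python3 st.py
```

```text
clk 16.95 dock [-43.1 -56.4  13. ] th -0.1 F [-6.5 -2.9] 2.8 tau [ 0.98  0.38 -0.01]
```

>>> servo_tool:
  rows:
    - [40,[-4,0,0],[0,0,0]]
    - [40,[-4,0,0],[0,0,0]]
    - [40,[-4,0,0],[0,0,0]]
    - [40,[-4,0,0],[0,0,0]]

```text
clock: 17.45
eef_pos: [592.8, 68.6, 13.0]
tcp_rot: [-3.141, -0.001, 1.463]
contact_force: [-2.6, 6.7, 2.7]
opening: 0.473
```

```bash
python3 st.py
```

```text
clk 17.45 dock [-27.1 -56.4  13. ] th -0.1 F [-6.4 -3.3] 2.7 tau [0.99 0.29 0.09]
```

>>> servo_tool:
  rows:
    - [40,[-4,0,0],[0,0,0]]
    - [40,[-4,0,0],[0,0,0]]
    - [40,[-4,0,0],[0,0,0]]
    - [40,[-4,0,0],[0,0,0]]

```text
clock: 17.95
eef_pos: [591.1, 52.5, 12.9]
tcp_rot: [-3.141, -0.001, 1.463]
contact_force: [-2.4, 5.6, 2.0]
opening: 0.468
```

```bash
python3 st.py
```

```text
clk 17.95 dock [-10.9 -56.3  12.9] th -0.1 F [-5.3 -3. ] 2.0 tau [0.73 0.25 0.  ]
```

>>> servo_tool:
  rows:
    - [40,[-4,0,0],[0,0,0]]
    - [40,[-4,0,0],[0,0,0]]
    - [40,[-4,0,0],[0,0,0]]
    - [40,[-4,0,0],[0,0,0]]
    - [40,[-4,0,0],[0,0,0]]
    - [40,[-4,0,0],[0,0,0]]

```text
clock: 18.7
eef_pos: [588.6, 28.6, 12.9]
tcp_rot: [-3.141, -0.001, 1.464]
contact_force: [-1.9, 5.0, 2.2]
opening: 0.468
```

```bash
python3 st.py; python3 - <<'E'
from fit import *
im=grab_frame("side");b=cv2.resize(im[160:270,265:355],None,fx=5,fy=5,interpolation=cv2.INTER_CUBIC)
im=grab_frame("top");a=cv2.resize(im[160:220,265:325],None,fx=5,fy=5,interpolation=cv2.INTER_CUBIC)
cv2.imwrite("pics/p7.png",np.hstack([np.pad(a,((0,250),(0,0),(0,0))),b]))
E
```

```text
clk 18.7 dock [ 13.1 -56.4  12.9] th -0.1 F [-4.8 -2.4] 2.2 tau [0.72 0.21 0.02]
```

View pics/p7.png

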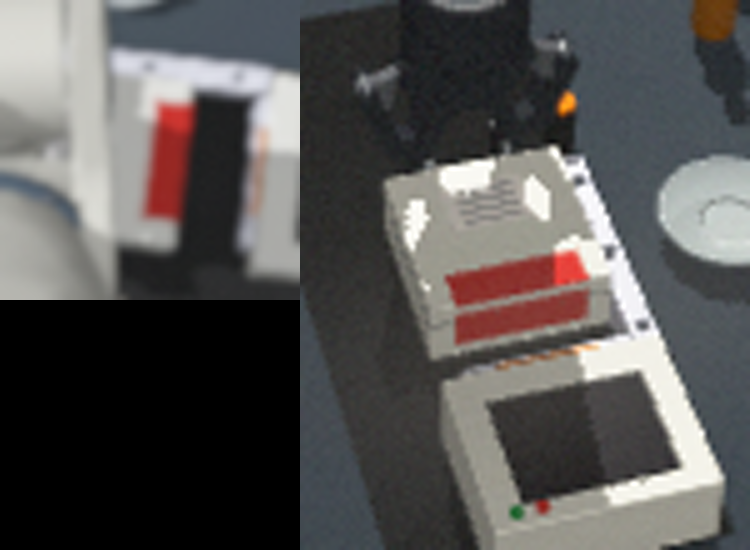

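The gap is now about 36 mm: seal edge at crop x≈190, reader face at about 247. I'll advance most of it, then measure the gap again.

>>> servo_tool:
  rows:
    - [40,[-4,0,0],[0,0,0]]
    - [40,[-4,0,0],[0,0,0]]
    - [40,[-4,0,0],[0,0,0]]
    - [40,[-4,0,0],[0,0,0]]
    - [40,[-4,0,0],[0,0,0]]
    - [40,[-4,0,0],[0,0,0]]

```text
clock: 19.55
eef_pos: [586.1, 4.4, 12.8]
tcp_rot: [3.142, -0.0, 1.464]
contact_force: [-1.3, 5.3, 2.9]
opening: 0.467
```

```bash
python3 st.py; python3 - <<'E'
from fit import *
from plan import d2w
c=get_calibration("top");im=grab_frame("top").max(2)
for y in(-15,-95,-100):
    xs=np.arange(130,195,2.);P=np.array([w2px(c,[*d2w([x,y]),45]) for x in xs],np.float32)
    print(y,[(int(x),int(v)) for x,v in zip(xs,cv2.remap(im,P[:,:1],P[:,1:],1)[:,0])])
E
```

```text
clk 19.55 dock [ 37.5 -56.2  12.8] th -0.1 F [-5.2 -1.8] 2.9 tau [0.76 0.16 0.03]
-15 [(130, 212), (132, 218), (134, 221), (136, 222), (138, 222), (140, 221), (142, 221), (144, 220), (146, 220), (148, 220), (150, 221), (152, 220), (154, 218), (156, 210), (158, 197), (160, 173), (162, 141), (164, 102), (166, 71), (168, 47), (170, 44), (172, 50), (174, 64), (176, 97), (178, 134), (180, 172), (182, 198), (184, 217), (186, 224), (188, 227), (190, 227), (192, 226), (194, 226)]
-95 [(130, 169), (132, 168), (134, 167), (136, 164), (138, 161), (140, 159), (142, 157), (144, 155), (146, 155), (148, 155), (150, 155), (152, 155), (154, 154), (156, 150), (158, 142), (160, 128), (162, 103), (164, 76), (166, 52), (168, 37), (170, 31), (172, 35), (174, 44), (176, 66), (178, 93), (180, 126), (182, 146), (184, 162), (186, 165), (188, 165), (190, 162), (192, 164), (194, 167)]
-100 [(130, 170), (132, 169), (134, 169), (136, 168), (138, 167), (140, 166), (142, 165), (144, 165), (146, 165), (148, 166), (150, 165), (152, 165), (154, 164), (156, 158), (158, 148), (160, 127), (162, 103), (164, 74), (166, 51), (168, 34), (170, 32), (172, 36), (174, 45), (176, 72), (178, 100), (180, 131), (182, 154), (184, 170), (186, 170), (188, 168), (190, 164), (192, 164), (194, 167)]
```

>>> servo_tool:
  rows:
    - [40,[-3,0.3,0],[0,0,0]]
    - [40,[-3,0,0],[0,0,0]]
    - [40,[-3,0,0],[0,0,0]]
    - [40,[-1,0,0],[0,0,0]]

```text
clock: 20.1
eef_pos: [585.2, -5.6, 12.7]
tcp_rot: [-3.141, -0.0, 1.463]
contact_force: [-0.9, 4.7, 3.5]
opening: 0.466
```

>>> servo_tool:
  rows:
    - [40,[-0.5,0,0],[0,0,0]]
    - [40,[-0.5,0,0],[0,0,0]]
    - [40,[-0.5,0,0],[0,0,0]]

```text
clock: 20.48
eef_pos: [585.1, -7.0, 12.7]
tcp_rot: [-3.141, -0.0, 1.464]
contact_force: [-1.9, 5.7, 2.8]
opening: 0.469
```

>>> servo_tool:
  rows:
    - [40,[-0.5,0,0],[0,0,0]]
    - [40,[-0.5,0,0],[0,0,0]]
    - [40,[-0.5,0,0],[0,0,0]]

```text
clock: 20.85
eef_pos: [585.0, -8.5, 12.7]
tcp_rot: [-3.141, -0.0, 1.463]
contact_force: [-1.8, 5.6, 3.1]
opening: 0.469
```

```bash
python3 st.py
```

```text
clk 20.85 dock [ 50.4 -56.   12.7] th -0.1 F [-5.4 -2.4] 3.1 tau [0.75 0.17 0.08]
```

>>> servo_tool:
  rows:
    - [40,[-0.5,0,0],[0,0,0]]
    - [40,[-0.5,0,0],[0,0,0]]
    - [40,[-0.5,0,0],[0,0,0]]

```text
clock: 21.22
eef_pos: [584.8, -9.9, 12.7]
tcp_rot: [-3.141, -0.0, 1.464]
contact_force: [-0.5, 5.9, 3.4]
opening: 0.472
```

>>> servo_tool:
  rows:
    - [40,[-0.5,0,0],[0,0,0]]
    - [40,[-0.5,0,0],[0,0,0]]
    - [40,[-0.5,0,0],[0,0,0]]

```text
clock: 21.6
eef_pos: [584.6, -11.4, 12.7]
tcp_rot: [-3.141, -0.0, 1.464]
contact_force: [-1.1, 5.4, 2.5]
opening: 0.467
```

>>> servo_tool:
  rows:
    - [40,[-0.5,0,0],[0,0,0]]
    - [40,[-0.5,0,0],[0,0,0]]
    - [40,[-0.5,0,0],[0,0,0]]

```text
clock: 21.98
eef_pos: [584.5, -13.0, 12.7]
tcp_rot: [-3.141, -0.0, 1.463]
contact_force: [-1.5, 5.8, 2.4]
opening: 0.462
```

>>> servo_tool:
  rows:
    - [40,[-0.5,0,0],[0,0,0]]
    - [40,[-0.5,0,0],[0,0,0]]
    - [40,[-0.5,0,0],[0,0,0]]

```text
clock: 22.35
eef_pos: [584.3, -14.4, 12.7]
tcp_rot: [-3.141, -0.0, 1.464]
contact_force: [-1.4, 5.3, 2.5]
opening: 0.468
```

>>> servo_tool:
  rows:
    - [40,[-0.5,0,0],[0,0,0]]
    - [40,[-0.5,0,0],[0,0,0]]
    - [40,[-0.5,0,0],[0,0,0]]

```text
clock: 22.72
eef_pos: [584.2, -15.9, 12.7]
tcp_rot: [-3.141, -0.0, 1.463]
contact_force: [-1.7, 5.8, 3.5]
opening: 0.466
```

>>> servo_tool:
  rows:
    - [40,[-0.5,0,0],[0,0,0]]
    - [40,[-0.5,0,0],[0,0,0]]
    - [40,[-0.5,0,0],[0,0,0]]

```text
clock: 23.1
eef_pos: [584.1, -16.2, 12.7]
tcp_rot: [-3.141, -0.002, 1.463]
contact_force: [-1.7, 15.7, 2.1]
opening: 0.467
```

Contact: the force jumped to 15.7 N and the tool stopped. Taking off about 3.5 N of bench friction leaves roughly 12 N on the reader. I'll hold it.

>>> servo_tool:
  rows:
    - [40,[0,0,0],[0,0,0]]
    - [40,[0,0,0],[0,0,0]]

```text
clock: 23.35
eef_pos: [584.1, -16.1, 12.7]
tcp_rot: [-3.141, -0.002, 1.463]
contact_force: [-0.8, 13.3, 2.2]
opening: 0.471
```

```bash
python3 st.py
```

```text
clk 23.35 dock [ 58.1 -56.1  12.7] th -0.1 F [-13.2  -2.2] 2.2 tau [1.97 0.1  0.09]
```

>>> servo_tool:
  rows:
    - [40,[-0.4,0,0],[0,0,0]]
    - [40,[0,0,0],[0,0,0]]
    - [40,[0,0,0],[0,0,0]]

```text
clock: 23.72
eef_pos: [584.1, -16.2, 12.7]
tcp_rot: [-3.141, -0.002, 1.463]
contact_force: [-0.4, 15.8, 3.3]
opening: 0.47
```

>>> servo_tool:
  rows:
    - [40,[0,0,0],[0,0,0]]
    - [40,[0,0,0],[0,0,0]]
    - [40,[0,0,0],[0,0,0]]
    - [40,[0,0,0],[0,0,0]]
    - [40,[0,0,0],[0,0,0]]
    - [40,[0,0,0],[0,0,0]]

```text
clock: 24.48
eef_pos: [584.1, -16.2, 12.8]
tcp_rot: [-3.141, -0.002, 1.463]
contact_force: [-1.2, 16.2, 3.2]
opening: 0.466
```

```bash
python3 st.py
```

```text
clk 24.475 dock [ 58.2 -56.   12.8] th -0.1 F [-15.9  -2.9] 3.2 tau [2.39 0.07 0.2 ]
```

Steady at 16 N. I'll hold a little longer, back off straight, lift clear and check.

>>> servo_tool:
  rows:
    - [40,[0,0,0],[0,0,0]]
    - [40,[0,0,0],[0,0,0]]
    - [40,[0,0,0],[0,0,0]]
    - [40,[0,0,0],[0,0,0]]
    - [40,[0,0,0],[0,0,0]]
    - [40,[0,0,0],[0,0,0]]

```text
clock: 25.22
eef_pos: [584.1, -16.2, 12.7]
tcp_rot: [-3.141, -0.002, 1.463]
contact_force: [-1.0, 15.2, 2.5]
opening: 0.468
```

>>> servo_tool:
  rows:
    - [40,[1,-0.3,0],[0,0,0]]
    - [40,[4,0,0],[0,0,0]]
    - [40,[15,0,0],[0,0,0]]
    - [40,[20,0,0],[0,0,0]]
    - [40,[0,0,-30],[0,0,0]]
    - [40,[0,0,-40],[0,0,0]]
    - [40,[0,0,-50],[0,0,0]]
    - [40,[40,0,-20],[0,0,0]]

```text
clock: 26.22
eef_pos: [593.8, 61.5, 155.8]
tcp_rot: [3.138, -0.0, 1.461]
contact_force: [1.0, 0.1, -0.2]
opening: 0.462
```

>>> servo_tool:
  rows:
    - [40,[45,0,0],[0,0,0]]
    - [40,[45,-20,0],[0,0,0]]
    - [40,[45,-20,0],[0,0,0]]
    - [40,[45,-20,0],[0,0,0]]
    - [40,[45,-20,0],[0,0,0]]
    - [40,[0,0,0],[0,0,0]]

```text
clock: 26.98
eef_pos: [535.3, 297.7, 152.7]
tcp_rot: [3.142, -0.001, 1.468]
contact_force: [-0.5, 0.1, -0.6]
opening: 0.468
```

```bash
python3 st.py; python3 - <<'E'
from fit import *
from plan import w2d,d2w,wrap,T
c=get_calibration("top");im=grab_frame("top");g=im.max(2)
a=cv2.resize(im[150:230,250:350],None,fx=4,fy=4,interpolation=cv2.INTER_CUBIC)
s=grab_frame("side");b=cv2.resize(s[170:270,270:360],None,fx=4,fy=4,interpolation=cv2.INTER_CUBIC)
cv2.imwrite("pics/p8.png",np.hstack([np.pad(a,((0,80),(0,0),(0,0))),b]))
# whole dock + case: joint silhouette, fit only the case with dock fixed
l,*_=masks(im);k=l[int((185-Y0)*S),int((292-X0)*S)];m=fill((l==k).astype(np.uint8))
dk=[645.7,35.7,-1.677];full=draw(c,dk,dockb([0,0,0,10]))
f=lambda p:float(((draw(c,p,caseb(p))|full)!=m).sum())
w=d2w([125,-55]);p0=np.array([*w,T]);r=minimize(f,p0,method="Nelder-Mead",options=dict(initial_simplex=np.vstack([p0,p0+[6,0,0],p0+[0,6,0],p0+[0,0,.08]])))
print("case in dock",w2d(r.x),np.degrees(wrap(r.x[2]-T)),r.fun,m.sum())
for n,t in(("top","dish"),("top","dropper"),("side","dish"),("side","dropper")):
    cc=get_calibration(n);print(t,[(np.round(cam2w(cc,q["centre"])).tolist(),round(q["conf"],2)) for q in boxes_of(n,t)])
E
```

```text
clk 26.975 dock [-248.8 -137.8  152.7] th 0.2 F [-0.  -0.5] -0.6 tau [-0.07 -0.01  0.06]
case in dock [123.64600997 -55.83814292] 0.06029396995756289 904.0 72734
dish [([729.0, -59.0, 6.0], 0.95), ([574.0, -79.0, 44.0], 0.68)]
dropper []
dish []
dropper [([799.0, 106.0, 41.0], 0.48), ([653.0, 33.0, 37.0], 0.46)]
```

View pics/p8.png

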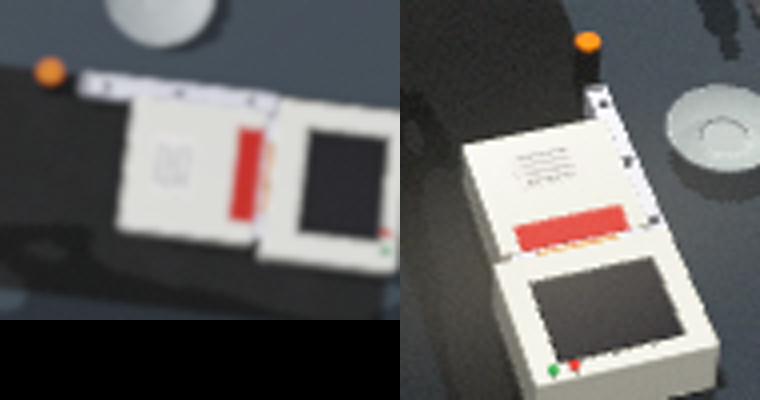

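The case is flush with both rail (top edge) and reader, with no gap visible in either view. The fit agrees: 0.06° off square, and y within 1 mm of nominal.

```bash
python3 -c "from rig import sign_off;print(sign_off())"
```

```text
the job is handed in; nothing more can be done
None
```

The case is docked with its red seal against the reader, and I handed the job in at about 27 s. I pushed the right-most case to the post, turned it about the post onto the rail and pressed it there. I then slid it about 100 mm along the rail onto the reader.

- **Rail press:** I read 9.5–10.5 N on the tool for over 1 s. Less bench friction, that is roughly 7 N on the rail.
- **Reader press:** I read about 16 N for about 1.5 s. Bench friction of about 3.5 N comes off that, so roughly 12 N reached the seal.
- **Final pose:** With the robot clear, the top-camera fit puts the case 0.06° off square, at dock y = -55.8 mm against a nominal -55. Both cameras show no visible gap at the rail or the reader.
- **Highest force:** My readings peaked at about 22.5 N, when the case first met the post. They came only at the end of each move call, so a short higher peak in between could have been missed.
- **Face position:** The seal met the reader about 5 mm farther along than the last picture suggested. I judged contact by the force jump, not the image.
- **Bystanders:** The last check placed the dish and dropper where they started. The networks missed the dish in the side view and the dropper in the top view. I did not re-measure the others, but the arm did not work near them at low height.

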